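Put the dough scraper away in its slotted block

ROBOT

A 6-joint arm with a two-finger parallel gripper is mounted at the origin on a cart in front of the work surface, level with it; the furniture and walls round the work are solid. World frame = base frame: x ahead of the robot, y to its left, z up, the work surface at z = 0. Lengths are in m, angles in rad, forces in N, time in s.
With the tool pointing down it reaches from about 0.425 to 1.125 m from the base axis. Payload 14.9 kg.
Tool frame: the origin (TCP) lies midway between the tips of the shut fingers; the grasp point (between the pads) lies 19 mm behind it; z points along the fingers, y is the line along which they close (so a half turn about z gives the same grasp; the last joint's range is limited). The gripper opens to 91 mm and grips with 3 to 60 N. Pads are 32 mm wide; open, the fingers measure 118 mm over their backs; the gripper's body (76 mm by 178 mm) begins 60 mm behind the grasp point.
Start: joints at [1.105, 0.379, 1.734, -0, 1.028, -0.033], TCP at [0.294, 0.635, 0.214] pointing down, gripper open.
Joint ranges: [-2.77, 2.77], [-0.74, 2.19], [0, 2.66], [-1.06, 4.2], [0.31, 2.87], [-3.08, 3.08]. Speed limits (rad/s): [1.89, 1.89, 2.39, 3.14, 3.14, 3.14].

INTERFACE

Orientations are given as a unit quaternion [x, y, z, w].
In Python, from bench import arm gives the robot as it stands.
- The arm moves only by the tool apply_moves, never from a script. Its argument "rows" is a list that holds one entry, the list of rows, each a list of 7 numbers: the opening, from -1 (shut) to 1 (fully open), then the shift along the tool's x, y, z in fractions of the full range, 1 being 60 cm, then the turn, a rotation vector about the tool's x, y, z in shares of 90 degrees (1.0 is 90 degrees). A call has 1 to 8 rows; each row is the pose to reach, as a shift and turn from the pose commanded when the call began, along the tool's axes at that moment; what a row does not reach only later rows make up. A row lasts 1/12 s, in which the tool goes at most 41.7 mm and 7.16 degrees, less where a joint would pass 70% of its speed; a pose out of reach is approached as far as the arm can. A call with a gripper value outside its range is refused whole. The fingers move at their own pace and stop on an object; "newtons" is the grip in N (left out, the last holds). Time passes only in rows, so rows that repeat a pose let the fingers close. It gives the time, the measured TCP pose, the force, the opening and the grip force at its end, in the units of the state.
- arm.get_state(): the state, without advancing time (a new reading comes with each control period).
- arm.capture(name): name is "scene" or "top" or "wrist"; returns (picture, depth): 420x560x3 uint8, red, green, blue; 420x560 float32, m along the optical axis (not along the pixel's ray), 0 where there is no reading.
- arm.get_calibration(name): a dict with "fx", "fy", "cx", "cy" (pixels), "T" (4x4, takes a point from camera to world coordinates). Camera axes: x right, y up, looking along -z (the intrinsics and any distortion apply to the point x, -y, -z); pixel columns grow to the right and rows downward; lengths in m; the calibration is good to about 2 mm. The wrist camera is an equidistant fisheye: a pixel r from the principal point sees the ray r / f radians off the axis. A picture is of the moment at which its call begins: read the wrist's pose just before it. get_calibration takes no time and is no camera call; for the wrist camera it gives the pose at the moment of the call.
- arm.hand_in(): hands the job in; it is judged then, once.
The state is a dict: "clock": time; "joint_pos": joint angles; "dq": joint speeds; "tau": joint torques, N m; "tool_pos": TCP position; "tool_rot": TCP orientation; "contact_force": force on the tool from outside, world axes, zero at the start; "torque": the same for the moment, N m; "width": opening from 0.0 (shut) to 1.0 (fully open); "grip_force": force on a finger pad.
Only numpy, scipy, OpenCV 4.12 (cv2) and the standard library are available. Lean on these libraries where they do the work, as an engineer would, in place of code of your own. Each camera call takes 0.05 s, during which the arm holds its last target. There are 200 camera calls.

TASK

Take the dough scraper out of the wire drying rack by its wooden grip bar and put it away in the storage block: find the narrow slot in the block's steel lid with the blade, push the blade gently through the slot and past the sprung guard flap, and press it fully home so that the bar sits down on the lid, then let go. The lid may stand a few millimetres off the middle of the block, so feel for the slot with light touches, and leave the things standing around alone.

Things in the scene. Friction and masses are not known exactly. Their poses are not given: they have to be found in the camera images.
- scraper: Dough scraper, 0.2 kg: a flat steel blade 4 mm thick (x), 90 mm long (y), that hangs under a flat-sided dark wooden grip bar 16 mm thick (x), 110 mm long (y) and 30 mm high. Origin at the middle of the blade's lower edge; z points up to the bar: the bar's underside is at z = 70 mm, its top at z = 100 mm. It starts upright in the rack, leaning at most 0.1 rad about y.
- scraper_bar (a point): Centre of the underside of the scraper's bar, 70 mm above the blade's lower edge.
- rack: Fixed drying rack: wooden base 85 x 130 x 12 mm with two bays of upright steel wire hoops, tops 57 mm above the worktop. Origin at the centre of the underside. The scraper stands on the base in the bay at x = -20 mm, between two hoops 8 mm apart, its blade along y; the other bay (x = +22 mm) is empty.
- block: Fixed hollow wooden storage block 80 mm (x) x 150 mm (y), origin at the centre of its underside. On it lies a steel lid 10 mm thick, its top 90 mm above the worktop, with one slot through its middle: 7 mm wide (x), 96 mm long (y), not chamfered. With the scraper's bar home on the lid the blade hangs clear of the block's floor.
- block_top (a point): Centre of the block at the height of the lid's top face; axes as the block's (x across the slot, y along it, z up). The lid with its slot stands anywhere up to 8 mm to either side of this point along x, on stiff guides (8 N to slide it): this offset is not measured, it must be felt or seen. Along y the slot is central. Pressed down, the lid gives 1 mm for 5 N, then 1 mm per 2.5 N, 6 mm at most.
- flap_level (a point): Centre of the block at the height of the sprung guard flap, 12 mm below the lid's top. The flap, hinged on the lid, closes the slot from below. The blade swings it down with 3 to 9 N until its edge is about 42 mm below the lid's top, then slides along it with 1 to 5 N; let go early, the blade can hang part-way. A guide wall below is lined with rubber. Keep all pushes under 25 N.
- mug_1: A white mug, 82 x 112 x 94 mm, origin at its underside, at the far side of the worktop; a bystander to leave alone.
- spice_jar_1: A spice jar, 45 x 45 x 106 mm, origin at its underside, at the far side, about the middle; a bystander to leave alone.
- mill_2: A salt shaker, 44 x 44 x 90 mm, origin at its underside, at the far left; a bystander to leave alone.
- tub_1: A small tub, 72 x 71 x 72 mm, origin at its underside, at the right, beside the block; a bystander to leave alone.

How it is judged:
On the way, in this order (a step that is already met when the one before it is completed fails the run):
1. the scraper is lifted clear of the rack (height (world z) of scraper above 0.065 m), for 0.1 s.
2. the blade is through the slot: its lower edge 15 mm or more below the top of the lid, over the block's middle, blade along the slot (z of scraper in the frame of block_top below -0.015 m and horizontal distance between scraper and block below 0.02 m and angle between the y axis of scraper and the y axis of block, either way round below 0.15 rad), for 0.1 s.
At the end, for the whole second after the job is handed in: The scraper's blade is in the block's slot, upright (within 0.08 rad) and along the slot (0.1 rad), over the block's middle (16 mm), its bar down on the lid (gap under 3 mm), at rest (z of scraper_bar in the frame of block_top between -0.004 and 0.003 m and horizontal distance between scraper_bar and block_top below 0.016 m and angle between the y axis of scraper and the y axis of block, either way round below 0.1 rad and angle between scraper's own z axis and vertical below 0.08 rad and linear speed of scraper below 0.01 m/s); the robot touches nothing.
It fails at once if the scraper presses on the block, its lid or flap with more than 25 N (contact force between scraper and block above 25 N).
It fails at once if the robot itself presses on the block with more than 25 N (contact force between any of the arm, the fingers and block above 25 N).
It fails at once if the mug, spice jar, salt shaker or tub is shifted more than 25 mm (distance of any of mug_1, spice_jar_1, mill_2, tub_1 from where it was at the start of the episode above 0.025 m).
It also fails if it takes over 51 s, if anything falls off the work surface, if the arm or the gripper's body presses on something with over 40 N, if the wrist force passes 120 N, or if a joint passes its speed limit or range.

## Working session

There is one attempt and no reset: what is moved stays moved. The work goes in short steps, Python scripts to look and compute and a tool call to move; the robot and the scene stay as the last step left them, time stands still between calls to the robot, and variables do not carry over. Pictures are saved under pics/ and viewed, at most 10 in all, crops included, and the job is handed in when it is done.

Besides the shell and the picture viewer there is one more tool, called after "Emit:" in YAML: its name, and indented under it one key for each argument. apply_moves: Moves the arm, as the interface text tells. Its arguments: {"type":"object","properties":{"rows":{"type":"array"},"newtons":{"type":"number"}},"required":["rows"]}

```bash
mkdir -p pics; ls; cat > h.py <<'E'
import numpy as np, cv2
from bench import arm
def cap(n):
    c=arm.get_calibration(n); p,d=arm.capture(n); return p,d,c
def world(c,u,v,z):
    p=np.stack([(u-c['cx'])/c['fx']*z, -(v-c['cy'])/c['fy']*z, -z, np.ones_like(z)],-1)
    return (p@np.array(c['T']).T)[...,:3]
def cloud(c,d):
    v,u=np.mgrid[:d.shape[0],:d.shape[1]].astype(float); return world(c,u,v,d.astype(float))
E
python3 - <<'E'
from h import *
print(arm.get_state())
for n in('scene','top'):
    p,d,c=cap(n); print(n,{k:np.round(v,3) if not isinstance(v,str) else v for k,v in c.items()})
    np.savez(n+'.npz',p=p,d=d,**{k:c[k] for k in('fx','fy','cx','cy','T')})
    cv2.imwrite(f'pics/{n}0.png',p[...,::-1])
E
```

```text
pics
{'clock': 0.0, 'joint_pos': array([ 1.10471316e+00,  3.79426247e-01,  1.73476271e+00, -5.14271296e-06,
        1.02849999e+00, -3.33115980e-02]), 'dq': array([-0.00161826, -0.00053901, -0.00066584,  0.00154085,  0.00162489,
       -0.00029274]), 'tau': array([-8.90770007e-04, -7.63739204e+01, -4.34361470e+01,  6.50671008e-02,
        4.25381970e-02, -1.30922176e-04]), 'tool_pos': array([0.29341074, 0.63511105, 0.21328484]), 'tool_rot': array([ 2.14699774e-01,  9.76679941e-01, -5.31689304e-04, -1.33319022e-04]), 'contact_force': array([-0.29890199, -0.33589863,  0.09692703]), 'torque': array([-0.03474921,  0.00669821,  0.01452681]), 'grip_force': 0.0, 'width': 0.9949799190852215}
scene {'fx': np.float64(535.334), 'fy': np.float64(535.334), 'cx': np.float64(278.477), 'cy': np.float64(211.121), 'T': array([[-0.984,  0.087, -0.153,  0.339],
       [-0.175, -0.422,  0.889,  1.032],
       [ 0.013,  0.902,  0.431,  0.636],
       [ 0.   ,  0.   ,  0.   ,  1.   ]])}
top {'fx': np.float64(434.515), 'fy': np.float64(434.515), 'cx': np.float64(269.387), 'cy': np.float64(202.907), 'T': array([[-0.034,  0.972, -0.233,  0.249],
       [-0.999, -0.033,  0.006, -0.048],
       [-0.002,  0.233,  0.972,  1.316],
       [ 0.   ,  0.   ,  0.   ,  1.   ]])}
```

View pics/scene0.png

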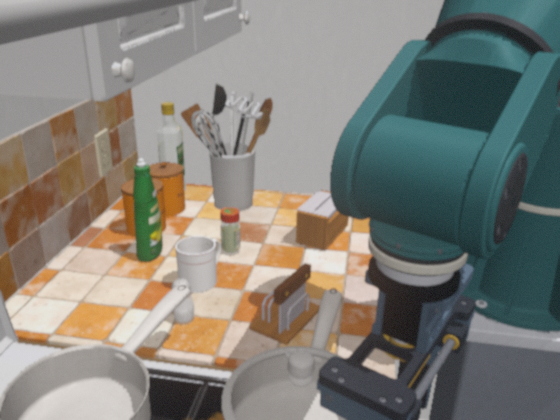

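View pics/top0.png

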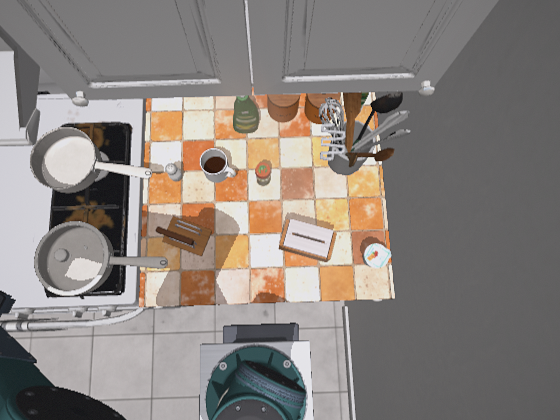

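The top view shows the rack at about (183,234) with the dark scraper bar at (175,237). The block's lid is at (307,237) with its slot at (309,236), and the tub is at (376,254). Next I'll measure these from the depth images.

```bash
python3 - <<'E'
from h import *
def rect(P,name):
    r=cv2.minAreaRect((P[:,:2]*1000).astype(np.float32)); print(name,len(P),'c',np.round(r[0],1),'size',np.round(r[1],1),'ang',round(r[2],1),'z med',np.round(np.percentile(P[:,2],[5,50,95]),4))
for n in('top','scene'):
    D=np.load(n+'.npz'); c={k:D[k] for k in('fx','fy','cx','cy','T')}; W=cloud(c,D['d']); p=D['p'].astype(int); ok=D['d']>0
    z=W[...,2]
    def box(a,b,c_,d): 
        m=np.zeros(z.shape,bool); m[b:d,a:c_]=1; return m&ok
    b=box(150,205,225,265) if n=='top' else box(240,255,325,340)
    rect(W[b&(abs(z)<.004)],n+' table')
    bar=b&(z>.092)&(z<.125); rect(W[bar],n+' bar')
    base=b&(z>.007)&(z<.02); rect(W[base],n+' base'); 
    q=W[bar]; print('bar mean',q.mean(0))
    dd=q[:,:2]-q[:,:2].mean(0); u,s,vt=np.linalg.svd(dd,full_matrices=False); print('dir',vt[0],np.degrees(np.arctan2(vt[0][1],vt[0][0])),'len',np.ptp(dd@vt[0]),np.ptp(dd@vt[1]))
    b=box(265,195,350,280) if n=='top' else box(285,180,360,260)
    lid=b&(z>.08)&(z<.1); rect(W[lid],n+' lid')
    P=W[lid]; 
    br=p.sum(-1)[lid]; print('bright pct',np.percentile(br,[5,20,50,90]))
    if n=='top':
        im=D['p'][190:285,140:400,::-1]; cv2.imwrite('pics/topcrop.png',cv2.resize(im,None,fx=3,fy=3,interpolation=cv2.INTER_CUBIC))
        print(np.round(z[225:250:2,285:335:3]*1000).astype(int))
E
```

```text
top table 2589 c [475.2 201.4] size [235.1 183.9] ang 88.1 z med [-0.0031  0.0005  0.0034]
top bar 395 c [418.7 222.9] size [107.5 108.4] ang 77.6 z med [0.1036 0.111  0.1154]
top base 883 c [480.6 192.4] size [222.5 175.2] ang 85.5 z med [0.0079 0.0126 0.0171]
bar mean [0.42794913 0.23097784 0.11041765]
dir [-0.75483783  0.65591146] 139.01120192260058 len 0.12562029448732875 0.1083648316709007
top lid 1420 c [ 437.8 -161.7] size [149.9  84.2] ang 72.3 z med [0.0854 0.0902 0.0942]
bright pct [391. 556. 658. 673.]
[[  88   44   90   90   92   90   96   93   91   91   88   -2    0    5
     0    4    2]
 [  94   90   93   90   92   89   86   96   92   91   89   90   87    3
    -2   -3    4]
 [  95   92   88   87   95   88   93   88   90   89   86   90   92   88
    92   93    4]
 [  90   92   90   93   91   88   89   92   90   96   90   88   93   94
    89   85   -3]
 [  87   87   95   18   84   91   92   87   90   88   93   92   92   92
    91   93   85]
 [  57   90   89   87   81   82   81   89   91   91   90   89   91   91
    91   92   91]
 [  90   86   95   93   93   92   91   80
[... 417 characters left out ...]
 69   81   88   96   89   86   91   91   90   91   88   87   90
    93 1316   -1]
 [  34   54   69   73   74   87   91   90   90   86   95   91   92   90
    88   89   -5]]
scene table 4018 c [480.6 102.5] size [197.7 315.4] ang 12.7 z med [-0.0024 -0.0002  0.0019]
scene bar 937 c [426.3 272.9] size [ 86.4 203.9] ang 24.0 z med [0.0952 0.1052 0.1128]
scene base 1204 c [465.9 198.7] size [131.5  87.6] ang 67.8 z med [0.009  0.0121 0.0157]
bar mean [0.42829563 0.26182995 0.10502492]
dir [-0.40078498  0.91617214] 113.62726082343065 len 0.20406773741649475 0.08647594120965316
scene lid 801 c [ 434.8 -161.5] size [154.1  85.6] ang 73.5 z med [0.0826 0.0897 0.0917]
bright pct [268. 413. 592. 616.]
```

View pics/topcrop.png

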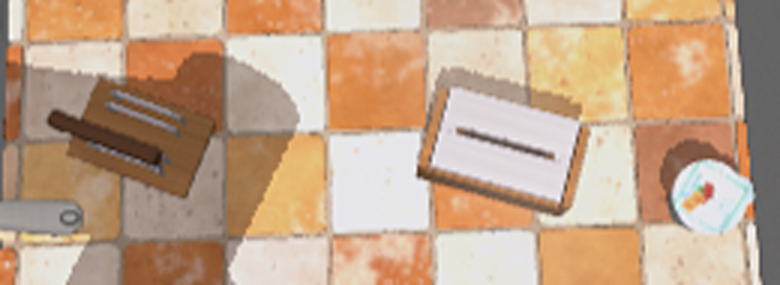

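```bash
python3 - <<'E'
from h import *
def rect(P,name):
    r=cv2.minAreaRect((P[:,:2]*1000).astype(np.float32)); 
    q=P.mean(0);d=P[:,:2]-q[:2];v=np.linalg.svd(d,full_matrices=False)[2]
    print(name,len(P),'c',np.round(r[0],1),'size',np.round(r[1],1),'ang',round(r[2],1),'mean',np.round(q*1000,1),'svd ang',round(np.degrees(np.arctan2(v[0][1],v[0][0])),2),'ext',np.round(1000*np.array([np.ptp(np.percentile(d@v[i],[1,99])) for i in(0,1)]),1))
for n in('top','scene'):
    D=np.load(n+'.npz'); c={k:D[k] for k in('fx','fy','cx','cy','T')}; W=cloud(c,D['d']); p=D['p'].astype(int); ok=D['d']>0
    z=W[...,2]; x,y=W[...,0],W[...,1]
    s=p.sum(-1); v,u=np.mgrid[:420,:560]
    # bar top: dark, high
    roi=(u>150)&(u<205)&(v>215)&(v<255) if n=='top' else (u>260)&(u<320)&(v>258)&(v<310)
    bar=roi&(z>.085)&(z<.13)&(s<260)
    _,l,st,ce=cv2.connectedComponentsWithStats(bar.astype(np.uint8)); k=1+st[1:,4].argmax(); bar=l==k
    rect(W[bar],n+' bar'); print(np.percentile(z[bar],[5,50,90,97]))
    if n=='top':
        Wz=world(c,u.astype(float),v.astype(float),np.ones(z.shape)); 
        C=np.array(c['T'])[:3,3]; 
        def onplane(m,h): r=Wz[m]-C; return C+r*((h-C[2])/r[:,2])[:,None]
        hb=np.median(z[bar]); 
        rect(onplane(bar,.113),'bar on plane')
    # base
    roi=(x>.36)&(x<.52)&(y>.13)&(y<.30)
    base=roi&(z>.006)&(z<.018)&(p[...,0]-p[...,2]>30)
    base=cv2.morphologyEx(base.astype(np.uint8),cv2.MORPH_OPEN,np.ones((3,3)))
    _,l,st,ce=cv2.connectedComponentsWithStats(base); k=1+st[1:,4].argmax(); rect(W[l==k],n+' base')
    # lid/block
    roi=(x>.33)&(x<.54)&(y>-.26)&(y<-.06)
    hi=roi&(z>.075)&(z<.1)
    _,l,st,ce=cv2.connectedComponentsWithStats(hi.astype(np.uint8)); k=1+st[1:,4].argmax(); hi=l==k
    hic=cv2.morphologyEx(hi.astype(np.uint8),cv2.MORPH_CLOSE,np.ones((5,5)))>0
    er=cv2.erode(hic.astype(np.uint8),np.ones((9,9)))>0
    wd=hi&(z>.083)&(z<.097); rect(W[wd],n+' hi'); 
    lidw=hi&(p[...,2]>140); rect(W[lidw],n+' lid white'); 
    if n=='top':
        rect(onplane(hic,.09),'hi plane'); rect(onplane(lidw,.09),'lid white plane')
        sl=er&(s<450); rect(onplane(sl,.09),'slot plane'); 
        w=np.clip(600-s,0,None)*er; P=onplane(er,.09); ww=w[er]; print('slot wmean',(P*ww[:,None]).sum(0)/ww.sum())
        print('lid edge z', np.median(z[lidw]))
    else:
        Wz=world(c,u.astype(float),v.astype(float),np.ones(z.shape)); C=np.array(c['T'])[:3,3]
        sl=er&(s<450); print('scene dark',sl.sum())
E
```

```text
top bar 240 c [455.  214.5] size [108.5  17.1] ang 67.3 mean [453.  212.3 110.8] svd ang -111.74 ext [106.   16.4]
[0.09891615 0.11199488 0.11498321 0.11618697]
bar on plane 240 c [453.2 212.4] size [113.2  17.3] ang 67.7 mean [452.6 211.8 113. ] svd ang -111.96 ext [110.2  17. ]
top base 439 c [468. 198.] size [129.2  82.7] ang 69.1 mean [464.9 182.4  12.5] svd ang -122.81 ext [130.3  76.9]
top hi 1391 c [ 437.8 -161.7] size [149.9  84.2] ang 72.3 mean [ 437.7 -162.2   90.2] svd ang -107.47 ext [146.8  79.2]
top lid white 1203 c [ 439.1 -161.5] size [148.   82.1] ang 72.8 mean [ 438.  -162.1   90.1] svd ang -107.66 ext [125.2  78.9]
hi plane 1513 c [ 436.6 -161.2] size [149.5  85.4] ang 72.3 mean [ 437.  -161.7   90. ] svd ang -107.64 ext [146.6  81.8]
lid white plane 1203 c [ 438.2 -161.3] size [147.3  81.9] ang 72.2 mean [ 438.  -162.1   90. ] svd ang -107.64 ext [125.4  79.7]
slot plane 67 c [ 438.3 -162. ] size [94.2  7.1] ang 72.8 mean [ 438.  -160.9   90. ] svd ang -107.66 ext [90.6  7. ]
slot wmean [ 0.43784005 -0.16161786  0.09      ]
lid edge z 0.09029867689685012
scene bar 625 c [451.4 220.4] size [104.8  15.9] ang 67.5 mean [451.6 229.  103.2] svd ang 66.01 ext [102.2  14.5]
[0.08773981 0.10505551 0.11230334 0.11320921]
scene base 1108 c [465.2 199.2] size [131.4  85.4] ang 68.3 mean [465.  221.8  11.7] svd ang 44.09 ext [136.3  98.7]
scene hi 755 c [ 434.8 -161.5] size [154.1  85.6] ang 73.5 mean [ 443.7 -142.    89.3] svd ang 87.66 ext [154.4  83.3]
scene lid white 610 c [ 433.6 -165.1] size [144.4  82.1] ang 71.8 mean [ 442.4 -154.3   89.6] svd ang 89.29 ext [141.8  79.5]
scene dark 53
```

```bash
cat >> h.py <<'E'
from scipy.spatial.transform import Rotation as R
def plan(pos,yaw,tilt=None):
    "tool-frame row to bring TCP to pos with tool y at yaw (deg), pointing down"
    s=arm.get_state(); r=R.from_quat(s['tool_rot']); a=np.radians(yaw)
    y=np.array([np.cos(a),np.sin(a),0]); z=np.array([0,0,-1.]); t=R.from_matrix(np.stack([np.cross(y,z),y,z],1))
    if tilt is not None: t=t*R.from_rotvec(tilt,degrees=True)
    print('t',round(s['clock'],2),'pos',np.round(s['tool_pos'],4),'row cm/deg',np.round(r.inv().apply(np.array(pos)-s['tool_pos'])*100,2),np.round((r.inv()*t).as_rotvec(degrees=True),2),'F',np.round(s['contact_force'],2),'T',np.round(s['torque'],2),'w',round(s['width'],3))
E
python3 -c "
from h import *
plan([.453,.212,.2],-22)"
```

```text
t 0.1 pos [0.2934 0.6352 0.2134] row cm/deg [-32.23 -31.72   1.37] [-4.00e-02  4.00e-02  8.72e+01] F [-0.33 -0.47  0.39] T [-0.01  0.05 -0.01] w 1.001
```

The rows are not in the units I measure in: shifts go in shares of 60 cm and turns go in shares of 90 degrees. I convert before sending: -32.2 cm / 60 = -0.5367, -31.7 cm / 60 = -0.5283, 87.2 degrees / 90 = 0.9689.

Emit:
apply_moves:
  rows:
    - [[1,-0.5367,-0.5283,0.0233,0,0,0.9689],[1,-0.5367,-0.5283,0.0233,0,0,0.9689],[1,-0.5367,-0.5283,0.0233,0,0,0.9689],[1,-0.5367,-0.5283,0.0233,0,0,0.9689],[1,-0.5367,-0.5283,0.0233,0,0,0.9689],[1,-0.5367,-0.5283,0.0233,0,0,0.9689],[1,-0.5367,-0.5283,0.0233,0,0,0.9689],[1,-0.5367,-0.5283,0.0233,0,0,0.9689]]

```text
clock: 0.77
tool_pos: [0.4112, 0.3218, 0.2035]
tool_rot: [0.659, 0.752, -0.0, -0.0]
contact_force: [0.4, 0.2, 0.8]
width: 0.996
grip_force: 0.0
```

```bash
python3 -c "
from h import *
plan([.453,.212,.2],-22)"
```

```text
t 0.77 pos [0.4112 0.3218 0.2035] row cm/deg [-11.43   2.7    0.35] [-1.000e-02  1.000e-02  2.957e+01] F [0.43 0.25 0.8 ] T [-0.05 -0.06 -0.03] w 0.996
```

In the tool's units: -11.4 cm / 60 = -0.19, 2.7 cm / 60 = 0.045, 29.6 degrees / 90 = 0.3289.

Emit:
apply_moves:
  rows:
    - [[1,-0.19,0.045,0.005,0,0,0.3289],[1,-0.19,0.045,0.005,0,0,0.3289],[1,-0.19,0.045,0.005,0,0,0.3289],[1,-0.19,0.045,0.005,0,0,0.3289],[1,-0.19,0.045,0.005,0,0,0.3289],[1,-0.19,0.045,0.005,0,0,0.3289],[1,-0.19,0.045,0.005,0,0,0.3289]]

```text
clock: 1.35
tool_pos: [0.4533, 0.2151, 0.2005]
tool_rot: [0.826, 0.563, -0.0, -0.0]
contact_force: [-0.9, -0.7, -0.1]
width: 0.999
grip_force: 0.0
```

```bash
python3 - <<'E'
from h import *
plan([.453,.212,.115],-22)
p,d,c=cap('wrist'); cv2.imwrite('pics/w1.png',p[...,::-1]); np.savez('w1.npz',p=p,d=d,**{k:v for k,v in c.items()}); print(c)
E
```

```text
t 1.35 pos [0.4533 0.2151 0.2005] row cm/deg [-0.3   0.09  8.55] [-0.01  0.    0.58] F [-0.94 -0.68 -0.14] T [-0.07  0.11  0.01] w 0.999
{'fx': 325.19226210127806, 'fy': 325.19226210127806, 'cx': 280.5562029798881, 'cy': 215.749188240474, 'T': array([[ 9.30994164e-01,  3.49016324e-01,  1.06946120e-01,
         4.83780514e-01],
       [-3.65033853e-01,  8.90455510e-01,  2.71733822e-01,
         2.90842026e-01],
       [-3.91222503e-04, -2.92021557e-01,  9.56411657e-01,
         3.71476283e-01],
       [ 0.00000000e+00,  0.00000000e+00,  0.00000000e+00,
         1.00000000e+00]])}
```

View pics/w1.png

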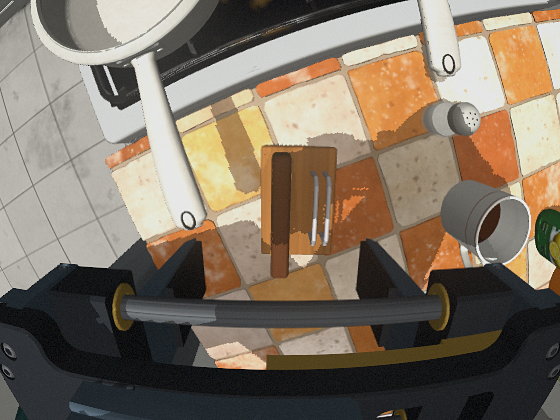

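The wrist picture shows the bar upright at columns 272–290, rows 152–277, between the fingers at columns 190 and 375. The pan handle ends at (190,220), left of the fingers, so I need its height.

```bash
cat >> h.py <<'E'
def wcloud(c,d):
    v,u=np.mgrid[:d.shape[0],:d.shape[1]].astype(float); x=u-c['cx'];y=v-c['cy'];r=np.hypot(x,y)+1e-9;th=r/c['fx']
    k=np.tan(th)/r*d; P=np.stack([x*k,-y*k,-d,np.ones_like(r)],-1); return (P@np.array(c['T']).T)[...,:3]
def rect(P,name):
    r=cv2.minAreaRect((P[:,:2]*1000).astype(np.float32)); 
    q=P.mean(0);d=P[:,:2]-q[:2];v=np.linalg.svd(d,full_matrices=False)[2]
    print(name,len(P),'c',np.round(r[0],1),'size',np.round(r[1],1),'ang',round(r[2],1),'mean',np.round(q*1000,1),'svd ang',round(np.degrees(np.arctan2(v[0][1],v[0][0])),2),'ext',np.round(1000*np.array([np.ptp(np.percentile(d@v[i],[1,99])) for i in(0,1)]),1))
E
python3 - <<'E'
from h import *
D=np.load('w1.npz'); c=dict(D); W=wcloud(c,D['d'].astype(float)); z=W[...,2]; v,u=np.mgrid[:420,:560]; s=D['p'].astype(int)
bar=(u>262)&(u<298)&(v>145)&(v<285)&(z>.1)&(z<.13); rect(W[bar],'bar'); print(np.percentile(z[bar],[5,50,95]))
base=(u>255)&(u<340)&(v>140)&(v<262)&(z>.007)&(z<.018); rect(W[base],'base')
tb=(u>350)&(u<400)&(v>100)&(v<200); print('table',np.median(z[tb]))
print('handle',[np.round(W[q],3) for q in((215,190),(180,175),(120,155))])
# bar side profile: row of z and rack-x for mid rows
b=np.radians(68); ax=np.array([np.sin(b),-np.cos(b)]); ay=np.array([np.cos(b),np.sin(b)])
cb=W[...,:2]-np.array([.453,.212]); X=cb@ax*1000
rows=slice(165,270)
for lo in range(84,118,4):
    m=(u>262)&(u<298)&(v>150)&(v<275)&(z*1000>lo)&(z*1000<lo+4)
    if m.sum()>5: print(lo,m.sum(),np.round(np.percentile(X[m],[2,50,98]),1))
m=(u>295)&(u<340)&(v>165)&(v<250)&(z>.04)&(z<.062); rect(W[m],'empty bay hoops'); print(np.percentile(z[m],[50,98]),np.percentile(X[m],[5,50,95]))
E
```

```text
bar 2335 c [452.8 214.1] size [108.9  16.6] ang 67.6 mean [454.4 217.5 111.7] svd ang -112.21 ext [106.8  15.6]
[0.10987626 0.11189732 0.11307532]
base 5214 c [467.9 196.4] size [130.2  85.2] ang 67.7 mean [472.4 201.5  12. ] svd ang -112.37 ext [127.1  83.6]
table -0.00014962815261077012
handle [array([0.382, 0.246, 0.11 ]), array([0.383, 0.279, 0.11 ]), array([0.385, 0.333, 0.103])]
88 15 [-6.8 -0.4  7.1]
96 18 [-9.5 -1.7  5.7]
100 9 [-9.5 -9.5  5. ]
104 16 [-6.5 -0.   7.2]
108 1242 [-8.4 -0.8  7.1]
112 1020 [-7.4 -0.7  5.7]
empty bay hoops 691 c [487.9 187.9] size [75.8 18.4] ang 67.5 mean [488.7 190.6  54.8] svd ang -112.09 ext [74.4 18. ]
[0.05582466 0.05765384] [32.71176877 37.32830586 49.70530986]
```

Bar centre is (0.4529, 0.2135), yaw 67.8°, top 0.112 m, with no real lean. The handle is 0.11 m high and 78 mm off, clear of the half-open fingers.

```bash
python3 -c "
from h import *
plan([.4529,.2135,.088],-22.2)"
```

```text
t 1.4 pos [0.4532 0.2153 0.2006] row cm/deg [-0.18  0.04 11.26] [-0.01  0.    0.78] F [-0.24  0.06 -0.47] T [-0.08  0.09 -0.01] w 0.997
```

In the tool's units: 7 cm / 60 = 0.1167, 5 cm / 60 = 0.0833, 0.8 degrees / 90 = 0.0089.

Emit:
apply_moves:
  rows:
    - [[0.1,-0.0033,0,0.0333,0,0,0.0089],[0.1,-0.0033,0,0.0833,0,0,0.0089],[0.1,-0.0033,0,0.1167,0,0,0.0089],[0.1,-0.0033,0,0.1167,0,0,0.0089],[0.1,-0.0033,0,0.1167,0,0,0.0089]]

```text
clock: 1.82
tool_pos: [0.4521, 0.2131, 0.1302]
tool_rot: [0.831, 0.557, -0.001, -0.0]
contact_force: [-0.2, 0.5, 1.1]
width: 0.667
grip_force: 0.0
```

```bash
python3 -c "
from h import *
plan([.4529,.2135,.088],-22.2)"
```

```text
t 1.82 pos [0.4521 0.2131 0.1302] row cm/deg [0.07 0.07 4.22] [-0.09  0.08 -0.13] F [-0.21  0.48  1.14] T [-0.09  0.04  0.05] w 0.667
```

In the tool's units: 4.2 cm / 60 = 0.07, 2 cm / 60 = 0.0333.

Emit:
apply_moves:
  rows:
    - [[0.1,0.0017,0.0017,0.0333,0,0,0],[0.1,0.0017,0.0017,0.07,0,0,0],[0.1,0.0017,0.0017,0.07,0,0,0],[0.1,0.0017,0.0017,0.07,0,0,0],[-0.4,0.0017,0.0017,0.07,0,0,0],[-1,0.0017,0.0017,0.07,0,0,0],[-1,0.0017,0.0017,0.07,0,0,0],[-1,0.0017,0.0017,0.07,0,0,0]]
  newtons: 50

```text
clock: 2.48
tool_pos: [0.4546, 0.2134, 0.0895]
tool_rot: [0.831, 0.556, 0.001, 0.0]
contact_force: [-0.5, 0.5, -0.6]
width: 0.291
grip_force: 0.0
```

Emit:
apply_moves:
  rows:
    - [[-1,0,0,0,0,0,0],[-1,0,0,0,0,0,0],[-1,0,0,0,0,0,0],[-1,0,0,0,0,0,0]]

```text
clock: 2.82
tool_pos: [0.4541, 0.2133, 0.089]
tool_rot: [0.831, 0.556, -0.0, -0.0]
contact_force: [-2.5, 0.1, 7.3]
width: 0.175
grip_force: 49.9
```

```bash
python3 -c "
from h import *
plan([.4529,.2135,.190],-22.2); print(arm.get_state()['grip_force'])"
```

```text
t 2.82 pos [0.4541 0.2133 0.089 ] row cm/deg [ -0.03  -0.13 -10.1 ] [-0.01 -0.   -0.3 ] F [-2.5   0.06  7.29] T [0.01 0.72 0.03] w 0.175
49.858492612838745
```

In the tool's units: -11 cm / 60 = -0.1833, -9 cm / 60 = -0.15.

Emit:
apply_moves:
  rows:
    - [[-1,0,0,-0.0167,0,0,0],[-1,0,0,-0.05,0,0,0],[-1,0,0,-0.1,0,0,0],[-1,0,0,-0.15,0,0,0],[-1,0,0,-0.1833,0,0,0],[-1,0,0,-0.1833,0,0,0],[-1,0,0,-0.1833,0,0,0]]

```text
clock: 3.4
tool_pos: [0.4544, 0.2133, 0.1996]
tool_rot: [0.831, 0.556, 0.001, 0.0]
contact_force: [-0.2, -0.1, -2.2]
width: 0.172
grip_force: 49.8
```

```bash
python3 - <<'E'
from h import *
plan([.438,-.1615,.2],-17.5); print(arm.get_state()['grip_force'])
p,d,c=cap('scene'); cv2.imwrite('pics/s1.png',p[...,::-1])
E
```

```text
t 3.4 pos [0.4544 0.2133 0.1996] row cm/deg [-35.26  12.82  -0.07] [ 0.09 -0.08 -4.99] F [-0.16 -0.14 -2.22] T [-0.15  0.08 -0.03] w 0.172
49.81784999370575
```

View pics/s1.png

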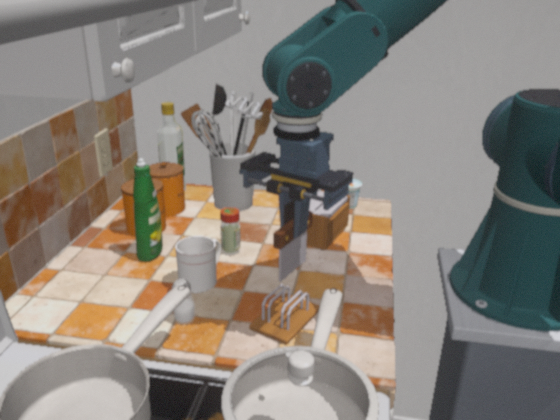

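The scraper is held upright, blade at about (292,258), clear of the rack hoops. Now I'll move over to the block.

In the tool's units: -30 cm / 60 = -0.5, -27 cm / 60 = -0.45, -5 degrees / 90 = -0.0556.

Emit:
apply_moves:
  rows:
    - [[-1,-0.05,0.0183,0,0,0,-0.0111],[-1,-0.1167,0.0417,0,0,0,-0.0222],[-1,-0.1833,0.0667,0,0,0,-0.0333],[-1,-0.25,0.0917,0,0,0,-0.0444],[-1,-0.3167,0.115,0,0,0,-0.0556],[-1,-0.3833,0.14,0,0,0,-0.0556],[-1,-0.45,0.1633,0,0,0,-0.0556],[-1,-0.5,0.1817,0,0,0,-0.0556]]

```text
clock: 4.12
tool_pos: [0.4385, -0.1077, 0.1972]
tool_rot: [0.806, 0.591, -0.001, -0.001]
contact_force: [0.2, -0.6, -2.7]
width: 0.172
grip_force: 49.8
```

```bash
python3 - <<'E'
from h import *
plan([.438,-.1615,.2],-17.5)
E
```

```text
t 4.12 pos [ 0.4385 -0.1077  0.1972] row cm/deg [-5.14  1.57 -0.28] [-0.13  0.01 -0.01] F [ 0.17 -0.58 -2.74] T [-0.11  0.05  0.01] w 0.172
```

In the tool's units: -5 cm / 60 = -0.0833, -3 cm / 60 = -0.05.

Emit:
apply_moves:
  rows:
    - [[-1,-0.05,0.0133,0,0,0,0],[-1,-0.0833,0.025,0,0,0,0],[-1,-0.0833,0.025,0,0,0,0],[-1,-0.0833,0.025,0,0,0,0]]

```text
clock: 4.45
tool_pos: [0.4383, -0.1584, 0.1972]
tool_rot: [0.807, 0.59, -0.001, -0.001]
contact_force: [0.9, 0.8, -2.7]
width: 0.173
grip_force: 49.8
```

```bash
python3 - <<'E'
from h import *
plan([.438,-.1615,.2],-17.5)
p,d,c=cap('wrist'); cv2.imwrite('pics/w2.png',p[...,::-1]); np.savez('w2.npz',p=p,d=d,**c)
plan([.438,-.1615,.2],-17.5)
p,d,c=cap('top'); np.savez('top2.npz',p=p,d=d,**c)
E
```

```text
t 4.45 pos [ 0.4383 -0.1584  0.1972] row cm/deg [-0.31  0.06 -0.28] [-0.16 -0.02 -0.12] F [ 0.87  0.79 -2.72] T [-0.07  0.08  0.01] w 0.173
t 4.5 pos [ 0.4384 -0.1576  0.1973] row cm/deg [-0.38  0.08 -0.27] [-0.14 -0.02 -0.05] F [-1.6  -0.29 -1.77] T [-0.05  0.09  0.01] w 0.17
```

View pics/w2.png

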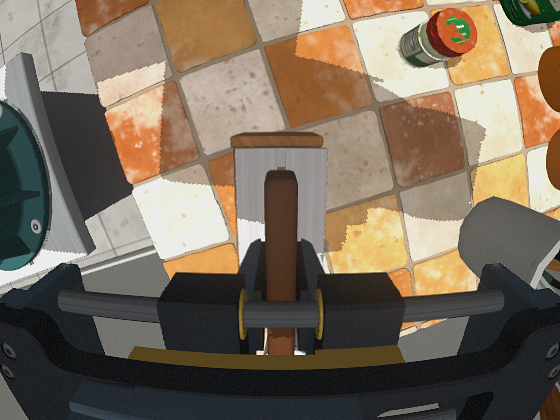

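The slot end is just visible at (281,168), but the bar (columns 265–297) hides the rest. The lid (columns 234–327) stands right of the block's back edge (230–322). I'll step along the slot so the camera looks straight down on it.

In the tool's units: -9 cm / 60 = -0.15, -6 cm / 60 = -0.1.

Emit:
apply_moves:
  rows:
    - [[-1,-0.05,0,0,0,0,0],[-1,-0.1,0,0,0,0,0],[-1,-0.15,0,0,0,0,0],[-1,-0.15,0,0,0,0,0],[-1,-0.15,0,0,0,0,0]]

```text
clock: 4.97
tool_pos: [0.4119, -0.2435, 0.1982]
tool_rot: [0.807, 0.591, -0.0, -0.0]
contact_force: [0.3, 0.4, -2.7]
width: 0.173
grip_force: 49.8
```

```bash
python3 - <<'E'
from h import *
plan([.438,-.1615,.2],-17.5)
p,d,c=cap('wrist'); cv2.imwrite('pics/w3.png',p[...,::-1]); np.savez('w3.npz',p=p,d=d,**c)
E
```

```text
t 4.97 pos [ 0.4119 -0.2435  0.1982] row cm/deg [ 8.61  0.01 -0.18] [-0.05 -0.02 -0.05] F [ 0.34  0.39 -2.68] T [-0.09  0.11 -0.02] w 0.173
```

View pics/w3.png

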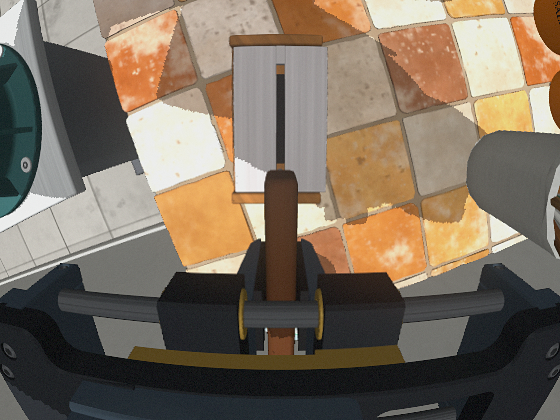

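The slot shows clearly from (281,65) to (280,170). The lid is at columns 233–327, and the block's ends at 231–321.

```bash
python3 - <<'E'
from h import *
D=np.load('w3.npz'); c=dict(D); p=D['p'].astype(int); d=D['d'].astype(float); v,u=np.mgrid[:420,:560]
W=wcloud(c,d); z=W[...,2]
s=arm.get_state(); r=R.from_quat(s['tool_rot']); TP=s['tool_pos']
C=c['T'][:3,3]; ray=wcloud(c,np.ones(d.shape))-C
def onplane(m,h): q=ray[m]; return C+q*((h-C[2])/q[:,2])[:,None]
lum=p.sum(-1)
# slot: per row, dark-weighted centroid and lid edges, on z=.09
tl=lambda P: r.inv().apply(P-TP)*1000
out=[]
for row in range(70,164,6):
    seg=np.arange(262,300); w=np.clip(np.median(lum[row,seg])-60-lum[row,seg],0,None).astype(float)
    m=np.zeros(d.shape,bool); m[row,seg]=1; T=tl(onplane(m,.09)); out.append((T[:,0]@w/w.sum(),T[:,1]@w/w.sum(),(w>w.max()/2).sum()))
o=np.array(out); print('slot tool x,y',np.round(o[::3],2).tolist()); print('slot fit y at x',np.polyfit(o[:,0],o[:,1],1),'mean',o.mean(0))
for nm,m in(('bar',(u>255)&(u<305)&(v>165)&(v<235)&(z>.19)&(z<.25)),):
    T=tl(W[m]); print(nm,m.sum(),'z',np.percentile(z[m],[5,50,95]))
    for a in range(5,60,8):
        k=(T[:,0]>a)&(T[:,0]<a+8)&(abs(T[:,2]-np.median(T[:,2]))<4)
        if k.sum()>5: print(a,k.sum(),np.round([T[k,1].min(),T[k,1].max(),T[k,1].mean(),T[k,2].mean()],2))
    print('bar far end x',np.percentile(T[:,0],99.5))
lid=(u>220)&(u<340)&(v>40)&(v<200)&(z>.084)&(z<.096)&(p[...,2]>90); P=W[lid]; rect(P,'lid'); T=tl(P); print('lid tool y',np.percentile(T[:,1],[.5,99.5]),'x',np.percentile(T[:,0],[.5,99.5]))
wd=(u>220)&(u<340)&(v>30)&(v<47)&(z>.07)&(z<.096)&(p[...,0]-p[...,2]>40); T=tl(W[wd]); print('wood far',wd.sum(),np.percentile(T[:,1],[1,99]),np.median(z[wd]))
wd=(u>220)&(u<340)&(v>190)&(v<206)&(z>.07)&(z<.096)&(p[...,0]-p[...,2]>40); T=tl(W[wd]); print('wood near',wd.sum(),np.percentile(T[:,1],[1,99]),np.median(z[wd]))
print('slot world ends',onplane((u==280)&((v==67)|(v==168)),.09))
# slot y extent: darkness along col 280
print(lum[56:72,280],lum[160:172,280])
E
```

```text
slot tool x,y [[123.66, 0.39, 9.0], [107.96, 0.31, 9.0], [92.43, 0.32, 9.0], [76.97, 0.29, 9.0], [61.49, 0.21, 9.0], [45.89, 0.2, 9.0]]
slot fit y at x [0.00225942 0.09624489] mean [84.72503187  0.28767439  9.        ]
bar 2114 z [0.20852754 0.22088507 0.22209548]
21 174 [ -6.99   8.27   0.73 -22.74]
29 514 [ -6.93   8.73   0.78 -22.81]
37 554 [ -7.32   8.61   0.65 -22.72]
45 582 [ -7.21   8.56   0.64 -22.67]
53 86 [ -6.2    7.53   0.62 -20.95]
bar far end x 54.127803494380885
lid 11886 c [ 436.9 -165. ] size [130.8  80.4] ang 72.4 mean [ 437.8 -161.5   90.2] svd ang -107.84 ext [124.7  78.1]
lid tool y [-39.22072544  39.64722237] x [ 18.64093119 145.1167295 ]
wood far 997 [-42.14973598  35.08267153] 0.08998916698631315
wood near 605 [-42.73783888  35.68441624] 0.08978299148087637
slot world ends [[ 0.45023042 -0.12240916  0.09      ]
 [ 0.42388539 -0.20574967  0.09      ]]
[453 463 460 460 452 461 467 390 223 252 276 265 272 282 280 284] [151 152 151 205 287 271 281 279 276 238 177 147]
```

```bash
python3 - <<'E'
from h import *
s=arm.get_state(); 
def an(f,TP,r,urng,vr):
    D=np.load(f); c=dict(D); p=D['p'].astype(int); d=D['d'].astype(float); v,u=np.mgrid[:420,:560]; W=wcloud(c,d); C=c['T'][:3,3]; ray=wcloud(c,np.ones(d.shape))-C
    P=C+ray*((.09-C[2])/ray[...,2])[...,None]; return p,W,lambda Q:r.inv().apply(Q-TP)*1000,P
r=R.from_quat(s['tool_rot']); p,W,tl,P=an('w3.npz',s['tool_pos'],r,0,0)
for col in(245,260,300,310):
    z=W[:,col,2]; rr=np.where((z[25:215]>.08)&(z[25:215]<.1))[0]+25
    print(col,'block rows',rr.min(),rr.max(),tl(P[[rr.min(),rr.max()],col])[:,0])
for row in (60,66,72,110,161,165,168): print(row,p[row,276:286].sum(-1),np.round(W[row,280,2],3),tl(P[row,280][None])[0][:2])
# top camera
D=np.load('top.npz'); c={k:D[k] for k in('fx','fy','cx','cy','T')}; v,u=np.mgrid[:420,:560].astype(float); C=c['T'][:3,3]; ray=world(c,u,v,np.ones(u.shape))-C; P=C+ray*((.09-C[2])/ray[...,2])[...,None]
a=np.radians(72.3); e=np.array([np.cos(a),np.sin(a)]); n=np.array([np.sin(a),-np.cos(a)]); q=(P[...,:2]-[.438,-.1615])
Y=q@e*1000; X=q@n*1000; lum=D['p'].astype(int).sum(-1)
for y in range(-56,60,4):
    m=(abs(Y-y)<2)&(abs(X)<3); m2=(abs(Y-y)<2)&(abs(X)<9); w=np.clip(620-lum[m2],0,None); print(y,int(lum[m].min()),round((X[m2]@w)/max(w.sum(),1),1),end='; ')
E
```

```text
245 block rows 35 203 [155.69708419   7.59677223]
260 block rows 34 203 [156.19004585   7.56082349]
300 block rows 34 203 [156.13781165   7.54666801]
310 block rows 35 203 [155.45102123   7.56163063]
60 [438 464 459 463 452 456 464 456 448 421] 0.089 [132.48497107   0.24418303]
66 [313 291 289 286 276 269 272 269 299 453] 0.017 [127.17566502   0.24104244]
72 [326 292 286 280 280 268 275 268 296 455] 0.018 [121.89880026   0.23781382]
110 [237 133 140 138 141 139 142 146 158 443] 0.078 [88.9892239   0.21520625]
161 [195 136 141 146 152 144 141 137 175 472] 0.079 [45.01418643  0.1781957 ]
165 [235 279 273 280 271 279 273 281 254 468] 0.016 [41.51841808  0.1749202 ]
168 [235 281 285 279 276 269 285 280 264 457] 0.017 [38.88869376  0.1724243 ]
-56 648 0.0; -52 616 -1.7; -48 389 -0.1; -44 291 -0.6; -40 259 -0.1; -36 231 0.8; -32 233 -0.6; -28 245 0.3; -24 238 -0.1; -20 247 -0.5; -16 249 0.2; -12 255 -0.2; -8 258 -0.6; -4 257 0.7; 0 259 -0.4; 4 261 -0.1; 8 258 0.5; 12 290 -1.0; 16 252 0.4; 20 258 -0.1; 24 254 -0.7; 28 249 0.4; 32 245 0.4; 36 238 -0.7; 40 282 0.6; 44 318 -0.8; 48 367 0.6; 52 614 -1.7; 56 606 -2.5;
```

```bash
python3 - <<'E'
from h import *
s=arm.get_state(); print(s['tool_pos'],s['dq'].round(3),s['clock'])
T3=np.load('w3.npz')['T']; T2=np.load('w2.npz')['T']; T1=np.load('w1.npz')['T']; Tn=arm.get_calibration('wrist')['T']
r=R.from_quat(s['tool_rot']); print('cam in tool w3',r.inv().apply(T3[:3,3]-s['tool_pos']),'now',r.inv().apply(Tn[:3,3]-s['tool_pos']))
a=-17.5
p,d,c=cap('wrist'); W=wcloud(c,d.astype(float)); s=arm.get_state(); r=R.from_quat(s['tool_rot'])
for col in(250,305):
    z=W[:,col,2]; rr=np.where((z[25:215]>.08)&(z[25:215]<.1))[0]+25; Q=W[[rr.min(),rr.max()],col]; print(rr.min(),rr.max(),r.inv().apply(Q-s['tool_pos'])*1000,Q.mean(0)); 
# w2 as second view
D=np.load('w2.npz'); W=wcloud(dict(D),D['d'].astype(float))
for col in(250,315):
    z=W[:,col,2]; rr=np.where((z[100:215]>.08)&(z[100:215]<.1))[0]+100; print('w2 far edge',rr.min(),W[rr.min(),col])
# top now: bar/gripper not needed; block edges along y' in top depth
D=np.load('top.npz'); c={k:D[k] for k in('fx','fy','cx','cy','T')}; W=cloud(c,D['d']); a=np.radians(72.3); e=np.array([np.cos(a),np.sin(a)]); Y=(W[...,:2]-[.438,-.1615])@e*1000; X=(W[...,:2]-[.438,-.1615])@[np.sin(a),-np.cos(a)]*1000
m=(W[...,2]>.08)&(W[...,2]<.1)&(abs(X)<30)&(abs(Y)<90); print('top block Y',np.percentile(Y[m],[.5,99.5]),'X',np.percentile(X[(W[...,2]>.08)&(W[...,2]<.1)&(abs(Y)<90)&(abs(X)<60)],[1,99]))
E
```

```text
[ 0.41210177 -0.2428623   0.19817488] [ 0.021 -0.006  0.005  0.001 -0.001  0.003] 5.0167
cam in tool w3 [ 0.08094514  0.0007233  -0.17093223] now [ 0.08160384  0.00063656 -0.17093915]
35 202 [[155.75338028 -25.18538378 107.80448458]
 [  8.82453349 -26.66165792 108.3744125 ]] [ 0.41214613 -0.15621843  0.09019056]
35 203 [[155.82459443  21.29962795 108.81568665]
 [  7.97988138  22.22531547 107.93951127]] [ 0.45752174 -0.1708859   0.08986449]
w2 far edge 135 [ 0.43441132 -0.08534822  0.08855786]
w2 far edge 135 [ 0.48745403 -0.10216529  0.08760007]
top block Y [-74.49676755  74.05026568] X [-39.00932386  40.12993567]
```

```bash
python3 -c "
from h import *
plan([.4373,-.1628,.174],-17.5)"
```

```text
t 5.07 pos [ 0.4123 -0.2426  0.1982] row cm/deg [ 8.36 -0.    2.43] [-0.05 -0.02  0.05] F [ 0.47 -0.12 -2.23] T [-0.05  0.06 -0.05] w 0.172
```

In the tool's units: 8.4 cm / 60 = 0.14, 6 cm / 60 = 0.1.

Emit:
apply_moves:
  rows:
    - [[-1,0.05,0,0,0,0,0],[-1,0.1,0,0,0,0,0],[-1,0.14,0,0,0,0,0],[-1,0.14,0,0.0167,0,0,0],[-1,0.14,0,0.0333,0,0,0],[-1,0.14,0,0.04,0,0,0],[-1,0.14,0,0.04,0,0,0],[-1,0.14,0,0.04,0,0,0]]

```text
clock: 5.73
tool_pos: [0.4372, -0.1639, 0.1742]
tool_rot: [0.807, 0.591, -0.0, -0.0]
contact_force: [-0.3, 0.1, -3.0]
width: 0.177
grip_force: 49.8
```

```bash
python3 -c "
from h import *
plan([.4373,-.1628,.170],-17.5)"
```

```text
t 5.73 pos [ 0.4372 -0.1639  0.1742] row cm/deg [ 0.11 -0.02  0.42] [-0.06 -0.   -0.02] F [-0.32  0.14 -3.05] T [-0.08  0.1   0.06] w 0.177
```

In the tool's units: 0.9 cm / 60 = 0.015, 0.8 cm / 60 = 0.0133.

Emit:
apply_moves:
  rows:
    - [[-1,0.0017,0,0.0033,0,0,0],[-1,0.0017,0,0.0067,0,0,0],[-1,0.0017,0,0.0092,0,0,0],[-1,0.0017,0,0.0117,0,0,0],[-1,0.0017,0,0.0133,0,0,0],[-1,0.0017,0,0.015,0,0,0],[-1,0.0017,0,0.015,0,0,0]]

```text
clock: 6.32
tool_pos: [0.4377, -0.1627, 0.1655]
tool_rot: [0.806, 0.591, -0.0, -0.0]
contact_force: [-0.2, -0.2, -2.1]
width: 0.176
grip_force: 49.8
```

```bash
python3 -c "
from h import *
plan([.4373,-.1628,.160],-17.5)"
```

```text
t 6.32 pos [ 0.4377 -0.1627  0.1655] row cm/deg [-0.03 -0.04  0.55] [-0.01 -0.    0.01] F [-0.21 -0.23 -2.14] T [-0.14  0.11  0.02] w 0.176
```

In the tool's units: 0.3 cm / 60 = 0.005, 0.2 cm / 60 = 0.0033.

Emit:
apply_moves:
  rows:
    - [[-1,0,0,0.0017,0,0,0],[-1,0,0,0.0033,0,0,0],[-1,0,0,0.005,0,0,0],[-1,0,0,0.005,0,0,0]]

```text
clock: 6.65
tool_pos: [0.4377, -0.1626, 0.1624]
tool_rot: [0.806, 0.591, -0.0, -0.0]
contact_force: [0.6, -0.1, -2.2]
width: 0.175
grip_force: 49.8
```

The blade edge is 4–5 mm below the lid top with no force, so it's in the slot.

In the tool's units: 0.9 cm / 60 = 0.015, 0.75 cm / 60 = 0.0125.

Emit:
apply_moves:
  rows:
    - [[-1,0,0,0.0025,0,0,0],[-1,0,0,0.005,0,0,0],[-1,0,0,0.0075,0,0,0],[-1,0,0,0.01,0,0,0],[-1,0,0,0.0125,0,0,0],[-1,0,0,0.015,0,0,0],[-1,0,0,0.015,0,0,0]]

```text
clock: 7.23
tool_pos: [0.4378, -0.1627, 0.1535]
tool_rot: [0.806, 0.591, -0.0, -0.0]
contact_force: [-0.0, 0.2, 1.4]
width: 0.173
grip_force: 49.8
```

```bash
python3 -c "
from h import *
plan([.4377,-.1626,.145],-17.5)"
```

```text
t 7.23 pos [ 0.4378 -0.1627  0.1535] row cm/deg [ 0.   -0.02  0.85] [-0.    0.    0.01] F [-0.    0.19  1.36] T [0.   0.27 0.03] w 0.173
```

Flap contact is now about 3.5 N, as expected at this depth. I'll keep pushing slowly.

In the tool's units: 1 cm / 60 = 0.0167, 0.9 cm / 60 = 0.015.

Emit:
apply_moves:
  rows:
    - [[-1,0,0,0.0025,0,0,0],[-1,0,0,0.005,0,0,0],[-1,0,0,0.0075,0,0,0],[-1,0,0,0.01,0,0,0],[-1,0,0,0.0125,0,0,0],[-1,0,0,0.015,0,0,0],[-1,0,0,0.0167,0,0,0],[-1,0,0,0.0167,0,0,0]]

```text
clock: 7.9
tool_pos: [0.4375, -0.1625, 0.1433]
tool_rot: [0.806, 0.591, -0.0, -0.0]
contact_force: [-1.1, 0.4, 2.4]
width: 0.178
grip_force: 49.8
```

```bash
python3 -c "
from h import *
plan([.4377,-.1626,.130],-17.5)"
```

```text
t 7.9 pos [ 0.4375 -0.1625  0.1433] row cm/deg [0.   0.03 1.33] [-0.05 -0.    0.01] F [-1.08  0.44  2.43] T [-0.11  0.22  0.05] w 0.178
```

In the tool's units: 1.3 cm / 60 = 0.0217, 1.15 cm / 60 = 0.0192.

Emit:
apply_moves:
  rows:
    - [[-1,0,0,0.0033,0,0,0],[-1,0,0,0.0067,0,0,0],[-1,0,0,0.01,0,0,0],[-1,0,0,0.0133,0,0,0],[-1,0,0,0.0167,0,0,0],[-1,0,0,0.0192,0,0,0],[-1,0,0,0.0217,0,0,0],[-1,0,0,0.0217,0,0,0]]

```text
clock: 8.57
tool_pos: [0.4377, -0.1626, 0.1303]
tool_rot: [0.806, 0.591, -0.0, -0.0]
contact_force: [-1.2, 1.2, 2.5]
width: 0.173
grip_force: 49.8
```

```bash
python3 -c "
from h import *
plan([.4377,-.1626,.120],-17.5)"
```

```text
t 8.57 pos [ 0.4377 -0.1626  0.1303] row cm/deg [ 0.   -0.    1.03] [-0.01 -0.    0.  ] F [-1.23  1.17  2.47] T [ 0.02  0.45 -0.04] w 0.173
```

In the tool's units: 1.2 cm / 60 = 0.02, 1 cm / 60 = 0.0167.

Emit:
apply_moves:
  rows:
    - [[-1,0,0,0.0033,0,0,0],[-1,0,0,0.0067,0,0,0],[-1,0,0,0.01,0,0,0],[-1,0,0,0.0133,0,0,0],[-1,0,0,0.0167,0,0,0],[-1,0,0,0.02,0,0,0],[-1,0,0,0.02,0,0,0]]

```text
clock: 9.15
tool_pos: [0.4371, -0.1624, 0.1179]
tool_rot: [0.806, 0.591, -0.0, -0.001]
contact_force: [-3.5, 1.5, -1.5]
width: 0.172
grip_force: 49.9
```

```bash
python3 -c "
from h import *
plan([.4377,-.1626,.105],-17.5)"
```

```text
t 9.15 pos [ 0.4371 -0.1624  0.1179] row cm/deg [-0.    0.06  1.29] [-0.09 -0.01  0.01] F [-3.47  1.51 -1.54] T [ 0.18  0.99 -0.06] w 0.172
```

In the tool's units: 1.2 cm / 60 = 0.02, 1 cm / 60 = 0.0167.

Emit:
apply_moves:
  rows:
    - [[-1,0,0,0.0033,0,0,0],[-1,0,0,0.0067,0,0,0],[-1,0,0,0.01,0,0,0],[-1,0,0,0.0133,0,0,0],[-1,0,0,0.0167,0,0,0],[-1,0,0,0.02,0,0,0],[-1,0,0,0.02,0,0,0]]

```text
clock: 9.73
tool_pos: [0.4376, -0.1626, 0.1062]
tool_rot: [0.806, 0.591, -0.0, -0.0]
contact_force: [-2.8, 1.0, -1.9]
width: 0.172
grip_force: 49.9
```

```bash
python3 -c "
from h import *
plan([.4377,-.1626,.098],-17.5)"
```

```text
t 9.73 pos [ 0.4376 -0.1626  0.1062] row cm/deg [0.   0.02 0.82] [-0.04 -0.    0.01] F [-2.83  0.97 -1.93] T [ 0.18  0.89 -0.04] w 0.172
```

In the tool's units: 0.8 cm / 60 = 0.0133, 0.7 cm / 60 = 0.0117.

Emit:
apply_moves:
  rows:
    - [[-1,0,0,0.0033,0,0,0],[-1,0,0,0.0067,0,0,0],[-1,0,0,0.0092,0,0,0],[-1,0,0,0.0117,0,0,0],[-1,0,0,0.0133,0,0,0],[-1,0,0,0.0133,0,0,0]]

```text
clock: 10.23
tool_pos: [0.4377, -0.1626, 0.0984]
tool_rot: [0.806, 0.591, -0.0, -0.0]
contact_force: [-3.6, 0.9, -1.5]
width: 0.176
grip_force: 49.9
```

In the tool's units: 0.15 cm / 60 = 0.0025, 0.1 cm / 60 = 0.0017.

Emit:
apply_moves:
  rows:
    - [[-1,0,0,0.0008,0,0,0],[-1,0,0,0.0017,0,0,0],[-1,0,0,0.0025,0,0,0],[-1,0,0,0.0025,0,0,0]]

```text
clock: 10.57
tool_pos: [0.4378, -0.1627, 0.0971]
tool_rot: [0.806, 0.591, 0.0, 0.0]
contact_force: [-2.9, 0.9, -0.8]
width: 0.175
grip_force: 49.9
```

In the tool's units: 0.1 cm / 60 = 0.0017, 0.05 cm / 60 = 0.0008.

Emit:
apply_moves:
  rows:
    - [[-1,0,0,0.0008,0,0,0],[-1,0,0,0.0017,0,0,0],[-1,0,0,0.0017,0,0,0],[-1,0,0,0.0017,0,0,0]]

```text
clock: 10.9
tool_pos: [0.4379, -0.1627, 0.0962]
tool_rot: [0.806, 0.591, -0.0, 0.0]
contact_force: [-4.3, 1.7, 2.5]
width: 0.176
grip_force: 49.9
```

```bash
python3 -c "
from h import *
plan([.4377,-.1626,.095],-17.5)"
```

```text
t 10.9 pos [ 0.4379 -0.1627  0.0962] row cm/deg [ 0.   -0.02  0.12] [0.   0.   0.01] F [-4.28  1.7   2.46] T [ 0.17  0.89 -0.02] w 0.176
```

In the tool's units: 0.1 cm / 60 = 0.0017, 0.05 cm / 60 = 0.0008.

Emit:
apply_moves:
  rows:
    - [[-1,0,0,0.0008,0,0,0],[-1,0,0,0.0017,0,0,0],[-1,0,0,0.0017,0,0,0],[-1,0,0,0.0017,0,0,0]]

```text
clock: 11.23
tool_pos: [0.4379, -0.1627, 0.0952]
tool_rot: [0.806, 0.591, -0.0, 0.0]
contact_force: [-4.3, 0.7, 6.1]
width: 0.174
grip_force: 49.9
```

```bash
python3 -c "
from h import *
plan([.4377,-.1626,.095],-17.5)
p,d,c=cap('scene'); cv2.imwrite('pics/s2.png',cv2.resize(p[170:270,270:390,::-1],None,fx=5,fy=5))"
```

```text
t 11.23 pos [ 0.4379 -0.1627  0.0952] row cm/deg [ 0.   -0.02  0.02] [0.   0.   0.01] F [-4.33  0.72  6.14] T [0.26 1.01 0.  ] w 0.174
```

View pics/s2.png

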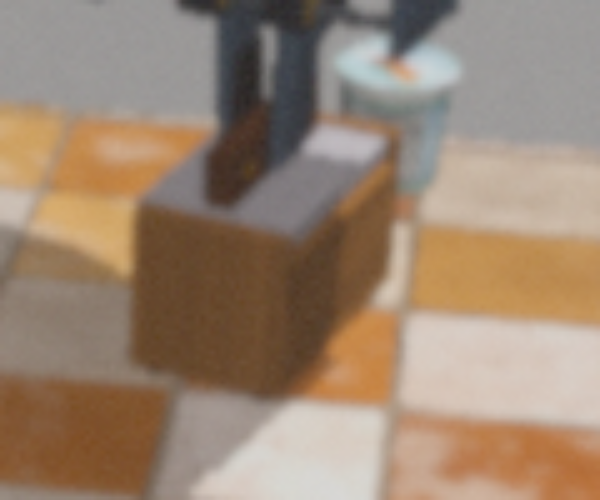

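The bar sits on the lid in the crop at (240,180), with about 8 N pressing. I'll release now.

Emit:
apply_moves:
  rows:
    - [[-0.4,0,0,0,0,0,0],[-0.2,0,0,0,0,0,0],[0,0,0,0,0,0,0],[0,0,0,0,0,0,0],[0,0,0,0,0,0,0],[0,0,0,0,0,0,0]]

```text
clock: 11.78
tool_pos: [0.438, -0.1627, 0.0952]
tool_rot: [0.806, 0.591, 0.0, 0.0]
contact_force: [0.7, -0.2, 0.2]
width: 0.5
grip_force: 0.0
```

In the tool's units: -12 cm / 60 = -0.2, -10 cm / 60 = -0.1667.

Emit:
apply_moves:
  rows:
    - [[0,0,0,-0.0167,0,0,0],[0,0,0,-0.05,0,0,0],[0,0,0,-0.1,0,0,0],[0,0,0,-0.1667,0,0,0],[0,0,0,-0.2,0,0,0],[0,0,0,-0.2,0,0,0],[0,0,0,-0.2,0,0,0]]

```text
clock: 12.37
tool_pos: [0.4384, -0.1629, 0.2168]
tool_rot: [0.806, 0.591, 0.001, 0.001]
contact_force: [0.1, -0.6, -0.3]
width: 0.501
grip_force: 0.0
```

```bash
python3 - <<'E'
from h import *
plan([.4377,-.1626,.2],-17.5)
p,d,c=cap('wrist'); cv2.imwrite('pics/w4.png',p[...,::-1]); W=wcloud(c,d.astype(float)); z=W[...,2]; v,u=np.mgrid[:420,:560]
q=p.astype(int)
m=(z>.1)&(z<.135)&(abs(W[...,0]-.4375)<.05)&(abs(W[...,1]+.163)<.08)&(u>255)&(u<310); rect(W[m],'bar'); print('bar top z',np.percentile(z[m],[5,25,50,75,95]))
a=np.radians(72.5); n=np.array([np.sin(a),-np.cos(a)]); X=(W[...,:2]-[.4377,-.1626])@n*1000
k=m&(abs(z-np.median(z[m]))<.006); A=np.c_[X[k],np.ones(k.sum())]; print('tilt about y (mm/mm)',np.linalg.lstsq(A,z[k]*1000,rcond=None)[0],'X',np.percentile(X[k],[1,99]))
l=(z>.08)&(z<.096)&(abs(W[...,0]-.4375)<.06)&(abs(W[...,1]+.163)<.08); print('lid z',np.median(z[l]))
E
```

```text
t 12.37 pos [ 0.4384 -0.1629  0.2168] row cm/deg [ 0.01 -0.08  1.68] [0.18 0.02 0.01] F [ 0.07 -0.56 -0.31] T [-0.09  0.1  -0.04] w 0.501
bar 2269 c [ 436.4 -162.2] size [109.5  16.9] ang 72.1 mean [ 437.6 -158.7  120. ] svd ang -107.42 ext [107.5  15.6]
bar top z [0.11806103 0.11972206 0.12035911 0.12088064 0.12162207]
tilt about y (mm/mm) [-1.35083253e-02  1.20246530e+02] X [-9.00012089  6.5605233 ]
lid z 0.09011211731609176
```

View pics/w4.png

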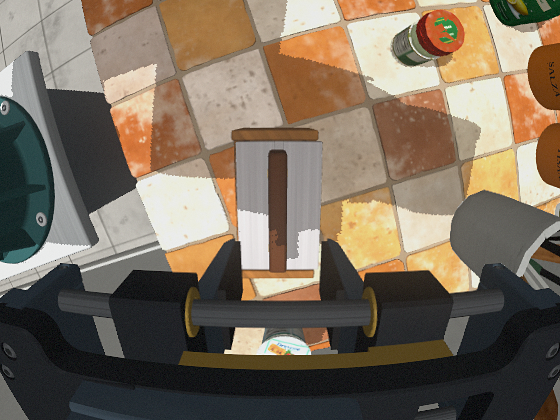

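The bar lies flat on the lid along the slot (columns 268–288, rows 150–272). Its top is at 120.2 mm (expected 120), tilt is about 0.01 rad, and the gripper is clear.

```bash
python3 -c "
from bench import arm
print(arm.hand_in())"
```

```text
the job is handed in; nothing more can be done
None
```

The scraper is in the block with its bar down on the lid (top at 120.2 mm against 120 mm expected, tilt about 0.01 rad), and I handed the job in at about 12.4 s; no verdict came back.

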